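# Load the cheese brick and click the portion dial

### The arm

A 7-joint arm with a two-finger parallel gripper is mounted at the origin on the work surface. World frame = base frame: x ahead of the robot, y to its left, z up, the work surface at z = 0. Lengths are in m, angles in rad, forces in N, time in s.
With the tool pointing down it reaches from about 0.4 to 0.85 m from the base axis. Payload 4.5 kg.
Tool frame: the origin (TCP) lies at the very end of the fingers, on their centre line; the grasp point (between the pads) lies 19 mm behind it; z points along the fingers, y is the line along which they close (so a half turn about z gives the same grasp; the last joint's range is limited). The gripper opens to 88 mm and grips with 3 to 60 N. Pads are 18 mm wide; open, the fingers measure 123 mm over their backs; the gripper's body (75 mm by 187 mm) begins 45 mm behind the grasp point.
Start: joints at [-1.278, 0.689, -0.195, 1.565, 0.157, 0.902, -0.215], TCP at [0.16, 0.604, 0.213] pointing down, gripper open.
Joint ranges: [-3.01, 3.01], [-0.46, 2.08], [-1.47, 1.51], [0.13, 2.56], [-1, 4.14], [0.04, 2.09], [-2.66, 2.66]. Speed limits (rad/s): [2.57, 2.57, 3.14, 3.14, 3.14, 3.14, 3.14].

### API

Orientations are given as a unit quaternion [x, y, z, w].
In Python, from plant import r gives the robot as it stands. The module is installed in compiled form; this text tells all that it offers.
- The arm moves only by the tool step_arm, never from a script. Its argument "increments" is a list of rows, each a list of 2 entries, a list of its own where there are three numbers: the shift along the world's x, y, z in cm, then the turn, a rotation vector about the world's x, y, z in degrees. A call has exactly 10 rows; each row shifts and turns the commanded pose from where the row before left it; what a row does not reach is not made up. A row lasts 1/10 s, in which the tool goes at most 50 mm and 8.59 degrees, less where a joint would pass 70% of its speed; a pose out of reach is approached as far as the arm can. A call is refused whole if a number of a shift passes 5 or a number of a turn 8.59, either way. A call with a gripper value outside its range is refused whole. "fingers" is the opening, from 0 (shut) to 1 (fully open), set as the call begins (left out, the last holds). The fingers move at their own pace and stop on an object; "grip_force" is the grip in N (left out, the last holds). Time passes only in rows, so rows that do not move let the fingers close, or fill a call up. It gives the time, the measured TCP pose, the force, the opening and the grip force at its end, in the units of the state.
- r.get_state(): the state, without advancing time (a new reading comes with each control period).
- r.snapshot(name): name is "scene" or "top"; returns (picture, depth): 480x640x3 uint8, red, green, blue; 480x640 float32, m along the optical axis (not along the pixel's ray), 0 where there is no reading.
- r.calibration(name): a dict with "fov_y" (degrees; the focal length in pixels is half the picture's height over the tangent of half this angle, whatever the lens; pixels are square), "cx", "cy" (the principal point, pixels), "k1" (the pictures are not rectified: a ray, as slopes to the right and down, at radius r is drawn at 1 + k1 r^2 times it, then the intrinsics apply), "R" (3x3) and "t" (3): a world point X has camera coordinates R X + t. Camera axes: x right, y down, z forward; pixel columns grow to the right and rows downward; lengths in m; the calibration is good to about 2 mm. A picture is of the moment at which its call begins. calibration takes no time and is no camera call.
- r.finish_job(): hands the job in; it is judged then, once.
The state is a dict: "clock": time; "q": joint angles; "qd": joint speeds; "joint_torque": joint torques, N m; "tool_pos": TCP position; "eef_rot": TCP orientation; "contact_force": force on the tool from outside, world axes, zero at the start; "moment": the same for the moment, N m; "opening": opening from 0.0 (shut) to 1.0 (fully open); "finger_force": force on a finger pad.
Only numpy, scipy, OpenCV 4.12 (cv2) and the standard library are available. Lean on these libraries where they do the work, as an engineer would, in place of code of your own. Each camera call takes 0.05 s, during which the arm holds its last target. There are 200 camera calls.

### The job

Take the orange cheese brick from the steel tray and stand it upright in the middle of the cradle between the two metal fences of the white portioning machine, set down gently, not dropped. Then, with the brick loaded, turn the machine's black portion dial exactly four clicks clockwise (seen from above) from where it stands at the start. Leave everything else on the counter where it is.

Things in the scene. Friction and masses are not known exactly. Their poses are not given: they have to be found in the camera images.
- brick_center (a point): centre of the orange cheese brick with a paper patch on top: 50 (its x) x 62 (its y) x 90 mm tall (its z, upright), about 0.3 kg, loose. It stands on the tray in a row with two cream-white bricks of its size, at any of the three places; the row runs along the bricks' y with gaps of 2 to 10 mm, too narrow for a finger, so there only its x faces (50 mm apart) can be held.
- white_a_center (a point): centre of one cream-white brick, 50 x 62 x 90 mm like the orange one (same axes); leave it alone
- white_b_center (a point): centre of the other cream-white brick, 50 x 62 x 90 mm; leave it alone
- tray: fixed steel tray, 130 (x) x 250 mm (y), origin under its centre on the counter; its floor is 4 mm above the counter, its rim 10 mm; the row of bricks runs along its y
- machine: fixed white portioning machine, origin under its centre on the counter. Base 200 (x) x 320 (y) x 40 mm high; the cradle is at +85 mm along its y, the dial at -85 mm; a low clear guard (look only) 110 mm high runs along its +x edge. Machine and tray swap sides of the counter between starts.
- cradle (a point): centre of the cradle's flat floor (90 x 90 mm), 50 mm above the counter; axes as the machine's. Two fences, 10 mm thick, 58 mm long (along y), 100 mm high above this floor, stand at +x and -x, 58 mm clear between them; open at both y ends. The brick goes in with its x (50 mm) along this x, either way round; the fences are higher than it, so here only its y faces (62 mm apart) can be held.
- dial (a joint): angle of the black portion dial, rad; grows clockwise seen from above. Eight click positions at 0, 0.524, 1.047 ... 3.665 rad (30 degrees apart) with stops just beyond the first and last; a sprung detent (about 0.1 N m to get over) pulls it to the nearest one when let go. Starts at one of the first four. White dots on the housing mark the positions.
- dial_grip (a point): point on the dial's vertical axis at the middle of its grip bar (90 mm above the counter). The bar is 70 mm long (this point's x), 16 mm wide (y) and rises from 73 to 107 mm above the counter, standing on a turning disc 80 mm across, over a housing 110 x 110 mm whose top is 62 mm above the counter. The point turns with the dial.
- dial_pointer (a point): the white-marked pointer end of the dial's grip bar, on its top, 34 mm from the dial's axis in the bar's -x direction; turns with the dial
- honey_center (a point): centre of a honey jar, 60 mm diameter, 100 mm tall, loose; leave it alone
- tub_center (a point): centre of a clear tub of honeycomb with a white lid, 106 x 81 x 51 mm tall, loose; leave it alone
- wheel_center (a point): centre of a small round white cheese, 110 mm diameter, 45 mm tall, loose; leave it alone
- knife_grip (a point): middle of the wooden handle (19 mm thick) of a flat spatula lying in front of the machine, 200 mm long along its x; the handle reaches 60 mm to -x, the thin blade (90 x 65 mm) is centred 95 mm to +x; leave it alone
- bowl_center (a point): centre of a small blue bowl, 90 mm diameter, 50 mm tall, loose; leave it alone
Things that resemble listed ones, but are neither listed nor needed, are in the scene too. Leave any purple look-alike of the part that bears brick_center alone.

How it is judged:
By the outcome, as a careful person would: the job done as asked, in the order asked, and still so for the second after the job is handed in, with the robot touching nothing.
It also fails if it takes over 72 s, if anything falls off the work surface, if the arm or the gripper's body presses on something with over 40 N, if the wrist force passes 120 N, or if a joint passes its speed limit or range.

## Working session

There is one attempt and no reset: what is moved stays moved. The work goes in short steps, Python scripts to look and compute and a tool call to move; the robot and the scene stay as the last step left them, time stands still between calls to the robot, and variables do not carry over. Pictures are saved under pics/ and viewed, at most 10 in all, crops included, and the job is handed in when it is done.

Besides the shell and the picture viewer there is one more tool, called after "Call:" as name(argument=value, ...), one argument or row to a line, values as JSON. step_arm: Moves the arm, as the interface text tells. Its arguments: {"type":"object","properties":{"increments":{"type":"array","items":{"type":"array"}},"fingers":{"type":"number"},"grip_force":{"type":"number"}},"required":["increments"]}

```bash
mkdir -p pics; cat > h.py <<'E'
import numpy as np, cv2
from plant import r
def snap(n):
    p,d=r.snapshot(n); return p,d,r.calibration(n)
def ray(c,uv):
    f=240/np.tan(np.radians(c["fov_y"])/2)
    uv=np.atleast_2d(np.array(uv,float))
    K=np.array([[f,0,c["cx"]],[0,f,c["cy"]],[0,0,1]])
    n=cv2.undistortPoints(uv.reshape(-1,1,2),K,np.array([c["k1"],0,0,0,0.])).reshape(-1,2)
    R=np.array(c["R"]);t=np.array(c["t"])
    return -R.T@t, np.c_[n,np.ones(len(n))]@R   # dirs world, unit optical depth
def onz(c,uv,z):
    o,d=ray(c,uv); return o+d*((z-o[2])/d[:,2])[:,None]
def ondepth(c,uv,dep):
    o,d=ray(c,uv); uv=np.atleast_2d(uv).astype(int)
    return o+d*dep[uv[:,1],uv[:,0]][:,None]
def save(n,p): cv2.imwrite(n,p[:,:,::-1])
E
python3 - <<'E'
from h import *
for n in("scene","top"):
    p,d,c=snap(n); save(f"pics/{n}0.png",p); np.savez(f"{n}0.npz",p=p,d=d)
    print(n,c)
print(r.get_state())
E
```

```text
scene {'fov_y': 55.674838864940476, 'cx': 315.3933047983029, 'cy': 241.18298418470346, 'k1': -0.03676342031497265, 'R': array([[-0.16015498,  0.98700635, -0.01299427],
       [ 0.55537588,  0.07921867, -0.82781763],
       [-0.81603187, -0.13979583, -0.56084679]]), 't': array([ 0.10502703, -0.23695939,  1.48274873])}
top {'fov_y': 47.828096134987724, 'cx': 315.74224512441987, 'cy': 236.65791495900996, 'k1': -0.07572381736432404, 'R': array([[ 0.01881729, -0.99969303,  0.01611688],
       [-0.99497278, -0.02030943, -0.09806472],
       [ 0.09836194, -0.01419055, -0.99504952]]), 't': array([-0.05131578,  0.58150057,  1.20346922])}
{'clock': 0.1, 'q': array([-1.27820004,  0.68991413, -0.1945351 ,  1.5662124 ,  0.1573056 ,
        0.90254217, -0.21508612]), 'qd': array([ 1.14620639e-04, -5.18816507e-04, -9.21388312e-05, -1.27352718e-03,
       -2.71253986e-04, -2.93128550e-04, -7.55061579e-04]), 'joint_torque': array([-3.24199529e-03, -5.28504610e+01, -1.27141546e+00, -1.53837723e+01,
       -5.25333825e-02,  1.96593523e-03,  5.63562355e-05]), 'tool_pos': array([0.15983202, 0.60358283, 0.21198929]), 'eef_rot': array([ 1.28986792e-01,  9.91645954e-01, -8.40280028e-04, -4.82343649e-05]), 'contact_force': array([-0.02168508,  0.26204182,  0.59705213]), 'moment': array([ 0.01272603,  0.03281353, -0.00417021]), 'finger_force': 0.0, 'opening': 1.0017321902482854}
```

View pics/top0.png

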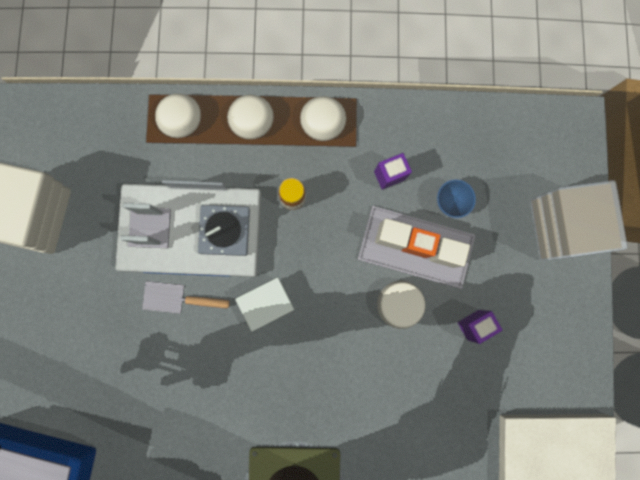

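View pics/scene0.png

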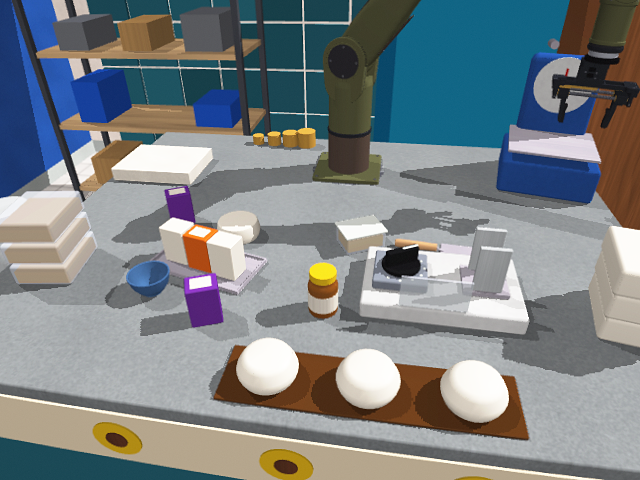

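The top view shows the orange brick at about (424,242), in the middle of the row between the two white ones. The machine has its cradle at (148,227) and its dial at (222,230), with the pointer end towards (208,235). The guard is on the far side, so the machine's axes are roughly the world's. The scene view agrees.

```bash
python3 - <<'E'
from h import *
z=np.load("top0.npz");p=z["p"];d=z["d"];c=r.calibration("top")
v,u=np.mgrid[0:480,0:640]
P=ondepth(c,np.c_[u.ravel(),v.ravel()],d).reshape(480,640,3)
np.save("P.npy",P)
hsv=cv2.cvtColor(p,cv2.COLOR_RGB2HSV)
def rect(m,z,name,box):
    m=m.copy(); b=np.zeros_like(m);b[box[1]:box[3],box[0]:box[2]]=1;m&=b
    vv,uu=np.nonzero(m); X=onz(c,np.c_[uu,vv],z)
    rr=cv2.minAreaRect((X[:,:2]*1000).astype(np.float32)); print(name,len(uu),np.round(rr[0],1),np.round(rr[1],1),round(rr[2],2),"zmed",np.median(P[...,2][m]))
Z=P[...,2]
# brick row top by depth
rect((Z>.085)&(Z<.105),.094,"rowtop",(360,190,490,300))
om=(hsv[...,0]<15)&(hsv[...,1]>120)&(Z>.085)
rect(om|((Z>.085)&cv2.morphologyEx(om.astype(np.uint8),cv2.MORPH_CLOSE,np.ones((15,15))).astype(bool)),.094,"orange",(360,190,490,300))
rect((Z>.033)&(Z<.046),.04,"base",(100,170,275,290))
rect((Z>.056)&(Z<.066),.062,"housing",(180,190,265,270))
rect((Z>.14)&(Z<.16),.15,"fences",(100,180,185,270))
rect((Z>.047)&(Z<.053),.05,"cradle",(100,180,185,270))
rect((Z>.10)&(Z<.112),.107,"bar",(190,200,250,260))
bright=(p.min(2)>150)&(Z>.09)
rect(bright,.107,"pointer",(195,205,250,255))
rect((Z>.08)&(Z<.11),.1,"honey",(270,170,310,215))
for n,(x,y,w,h) in dict(dial=(105,170,165,115),brick=(345,180,140,115)).items():
    save(f"pics/{n}0.png",cv2.resize(p[y:y+h,x:x+w],(w*4,h*4),interpolation=cv2.INTER_CUBIC))
a=cv2.imread("pics/dial0.png");b=cv2.imread("pics/brick0.png")
E
```

```text
rowtop 1976 [ 570.3 -274.4] [196.1  52.9] 72.97 zmed 0.09318523910846088
orange 654 [ 570.2 -273. ] [63.4 50.2] 75.21 zmed 0.09353263410487522
base 7869 [577.8 231.2] [358.6 227.3] 88.85 zmed 0.03902883541778146
housing 1340 [590.8 166. ] [108.5 109.9] 88.78 zmed 0.061012250489372644
fences 290 [594.1 335.5] [59.1 79. ] 89.48 zmed 0.1487797874357537
cradle 893 [619.7 328.9] [102.9 158.6] 76.47 zmed 0.049416325702411834
bar 235 [591.  166.4] [17.4 67.6] 28.05 zmed 0.10546162803128145
pointer 35 [583.2 182.2] [ 4.8 30.4] 28.02 zmed 0.1070844711658061
honey 485 [675.8  16.5] [52.6 52.3] 45.96 zmed 0.09916799724129644
```

View pics/dial0.png

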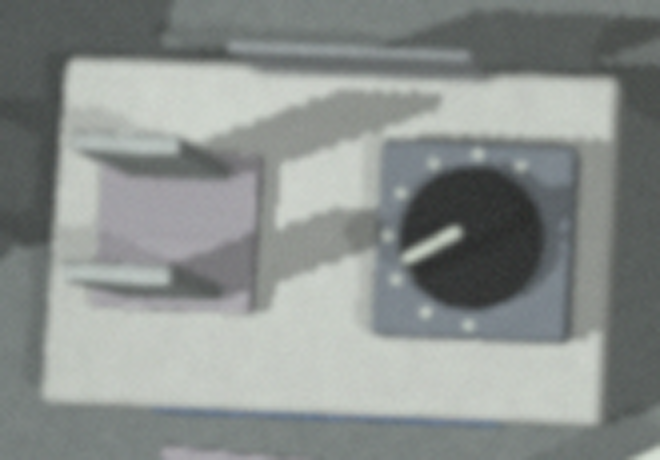

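Call:
step_arm(
  increments=[
    [[2.6,-3.5,0.4],[0,0,-4.6]],
    [[2.6,-3.5,0.4],[0,0,-4.6]],
    [[2.6,-3.5,0.4],[0,0,-4.6]],
    [[2.6,-3.5,0.4],[0,0,-4.6]],
    [[2.6,-3.5,0.4],[0,0,-4.6]],
    [[2.6,-3.5,0],[0,0,-4.6]],
    [[2.6,-3.5,0],[0,0,-4.6]],
    [[2.6,-3.5,0],[0,0,-4.6]],
    [[2.6,-3.5,0],[0,0,-4.6]],
    [[2.6,-3.5,0],[0,0,-4.6]],
  ],
  fingers=1,
  grip_force=25,
)

```text
clock: 1.1
tool_pos: [0.4206, 0.2526, 0.2326]
eef_rot: [0.508, 0.862, -0.0, -0.0]
contact_force: [1.0, 0.8, -0.3]
opening: 0.999
finger_force: 0.0
```

Call:
step_arm(
  increments=[
    [[1.3,-4.4,0],[0,0,-4.6]],
    [[1.3,-4.4,0],[0,0,-4.6]],
    [[1.3,-4.4,0],[0,0,-4.6]],
    [[1.3,-4.4,0],[0,0,-4.6]],
    [[1.3,-4.4,0],[0,0,-4.6]],
    [[1.3,-4.4,0],[0,0,-4.6]],
    [[1.3,-4.4,0],[0,0,-4.6]],
    [[1.3,-4.4,0],[0,0,-4.6]],
    [[1.3,-4.4,0],[0,0,-4.6]],
    [[1.3,-4.4,0],[0,0,-4.6]],
  ],
)

```text
clock: 2.1
tool_pos: [0.5499, -0.1874, 0.2325]
eef_rot: [0.804, 0.595, -0.0, -0.0]
contact_force: [0.4, 0.3, 0.1]
opening: 1.005
finger_force: 0.0
```

Call:
step_arm(
  increments=[
    [[1,-4.2,0],[0,0,0]],
    [[1,-4.2,0],[0,0,0]],
    [[0,0,0],[0,0,0]],
    [[0,0,0],[0,0,0]],
    [[0,0,0],[0,0,0]],
    [[0,0,0],[0,0,0]],
    [[0,0,0],[0,0,0]],
    [[0,0,0],[0,0,0]],
    [[0,0,0],[0,0,0]],
    [[0,0,0],[0,0,0]],
  ],
)

```text
clock: 3.1
tool_pos: [0.57, -0.2696, 0.2328]
eef_rot: [0.803, 0.596, 0.0, 0.0]
contact_force: [-0.5, 0.2, 0.2]
opening: 1.003
finger_force: 0.0
```

```bash
cat >> h.py <<'E'
def st():
    s=r.get_state(); from scipy.spatial.transform import Rotation as Ro
    M=Ro.from_quat(s["eef_rot"]).as_matrix()
    print("t",round(s["clock"],2),"tcp",np.round(s["tool_pos"]*100,2),"tooly deg",round(np.degrees(np.arctan2(M[1,1],M[0,1])),2),"z",np.round(M[:,2],3),"F",np.round(s["contact_force"],1),"op",round(s["opening"],3),"ff",round(s["finger_force"],1),"q",np.round(s["q"],2))
E
python3 - <<'E'
from h import *
st()
p,d,c=snap("top"); save("pics/t1.png",p)
p,d,c=snap("scene"); save("pics/s1.png",p)
E
```

```text
t 3.1 tcp [ 57.   -26.96  23.28] tooly deg -16.81 z [ 0.  0. -1.] F [-0.5  0.2  0.2] op 1.003 ff 0.0 q [ 0.27  0.68  0.19  1.54 -0.15  0.94  0.21]
```

View pics/t1.png

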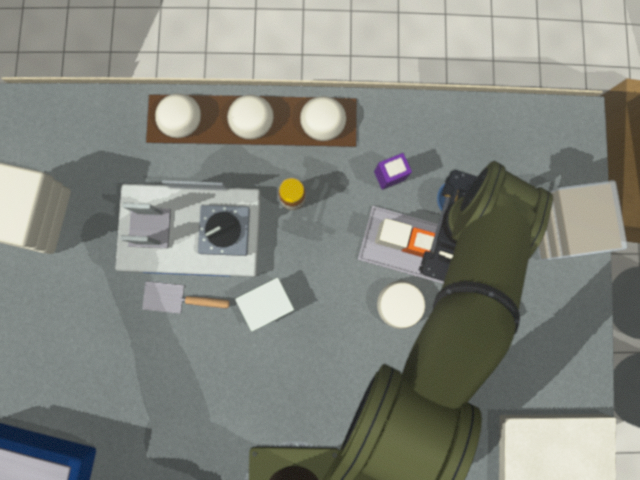

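The gripper hangs over the row; parallax draws it to the right, at about (455,225). Nothing has moved and the orange brick is still at (424,242), so I'm descending to grip its x faces.

Call:
step_arm(
  increments=[
    [[0,-0.3,-2.5],[0,0,0]],
    [[0,0,-2.5],[0,0,0]],
    [[0,0,-2.5],[0,0,0]],
    [[0,0,-2.5],[0,0,0]],
    [[0,0,-2],[0,0,0]],
    [[0,0,-2],[0,0,0]],
    [[0,0,-1.5],[0,0,0]],
    [[0,0,-1.5],[0,0,0]],
    [[0,0,-1.3],[0,0,0]],
    [[0,0,0],[0,0,0]],
  ],
)

```text
clock: 4.2
tool_pos: [0.5689, -0.2722, 0.048]
eef_rot: [0.803, 0.596, -0.001, -0.001]
contact_force: [-0.5, 0.2, 0.2]
opening: 1.0
finger_force: 0.0
```

Call:
step_arm(
  increments=[
    [[0,0,0],[0,0,0]],
    [[0,0,0],[0,0,0]],
    [[0,0,0],[0,0,0]],
    [[0,0,0],[0,0,0]],
    [[0,0,0],[0,0,0]],
    [[0,0,0],[0,0,0]],
    [[0,0,0],[0,0,0]],
    [[0,0,0],[0,0,0]],
    [[0,0,0],[0,0,0]],
    [[0,0,0],[0,0,0]],
  ],
  fingers=0,
  grip_force=25,
)

```text
clock: 5.2
tool_pos: [0.5701, -0.2728, 0.0501]
eef_rot: [0.803, 0.596, 0.0, 0.0]
contact_force: [-0.6, 1.3, 5.0]
opening: 0.566
finger_force: 24.8
```

Call:
step_arm(
  increments=[
    [[0,0,0.5],[0,0,0]],
    [[0,0,1],[0,0,0]],
    [[0,0,1.5],[0,0,0]],
    [[0,0,1.5],[0,0,0]],
    [[0,0,1.5],[0,0,0]],
    [[0,0,1.5],[0,0,0]],
    [[0,0,1.5],[0,0,0]],
    [[0,0,1.5],[0,0,0]],
    [[0,0,1.5],[0,0,0]],
    [[0,0,1],[0,0,0]],
  ],
)

```text
clock: 6.2
tool_pos: [0.5704, -0.2731, 0.1818]
eef_rot: [0.803, 0.596, 0.001, 0.001]
contact_force: [0.4, -0.4, -2.6]
opening: 0.567
finger_force: 24.8
```

Call:
step_arm(
  increments=[
    [[-0.2,1.3,0],[0,0,1.6]],
    [[-0.2,2.5,0],[0,0,1.6]],
    [[-0.2,2.5,0],[0,0,1.6]],
    [[-0.2,2.5,0],[0,0,1.6]],
    [[-0.2,2.5,0],[0,0,1.6]],
    [[-0.2,2.5,0],[0,0,1.6]],
    [[-0.2,2.5,0],[0,0,1.6]],
    [[-0.2,2.5,0],[0,0,1.6]],
    [[-0.2,2.5,0],[0,0,1.6]],
    [[-0.2,1,0],[0,0,1.4]],
  ],
)

```text
clock: 7.2
tool_pos: [0.5489, -0.0453, 0.1792]
eef_rot: [0.711, 0.703, 0.0, -0.002]
contact_force: [0.7, 0.0, -3.2]
opening: 0.567
finger_force: 24.8
```

```bash
python3 - <<'E'
from h import *
st()
p,d,c=snap("scene"); save("pics/s2.png",p)
E
```

```text
t 7.2 tcp [54.89 -4.53 17.92] tooly deg -0.61 z [-0.002  0.003 -1.   ] F [ 0.7  0.  -3.2] op 0.567 ff 24.8 q [-0.07  0.64  0.12  1.84 -0.12  0.67  0.11]
```

View pics/s2.png

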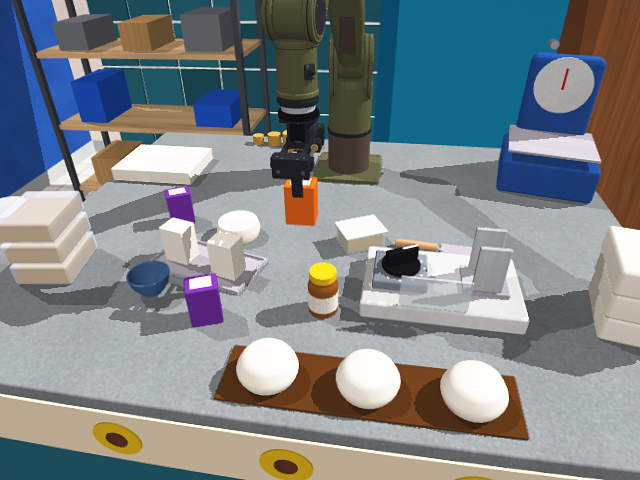

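The orange brick hangs upright in the gripper at (300,202), and both white bricks still stand on the tray. I'm lowering it to the clear counter to change the grip.

Call:
step_arm(
  increments=[
    [[0,0,-1],[0,0,0]],
    [[0,0,-2],[0,0,0]],
    [[0,0,-2],[0,0,0]],
    [[0,0,-2],[0,0,0]],
    [[0,0,-2],[0,0,0]],
    [[0,0,-1.5],[0,0,0]],
    [[0,0,-1],[0,0,0]],
    [[0,0,-0.7],[0,0,0]],
    [[0,0,-0.4],[0,0,0]],
    [[0,0,-0.2],[0,0,0]],
  ],
)

```text
clock: 8.25
tool_pos: [0.5501, -0.0502, 0.0516]
eef_rot: [0.714, 0.701, 0.0, 0.0]
contact_force: [-0.1, -0.0, -2.6]
opening: 0.569
finger_force: 24.8
```

Call:
step_arm(
  increments=[
    [[0,0,0],[0,0,0]],
    [[0,0,-0.1],[0,0,0]],
    [[0,0,-0.1],[0,0,0]],
    [[0,0,-0.1],[0,0,0]],
    [[0,0,-0.1],[0,0,0]],
    [[0,0,-0.1],[0,0,0]],
    [[0,0,-0.05],[0,0,0]],
    [[0,0,0],[0,0,0]],
    [[0,0,0],[0,0,0]],
    [[0,0,0],[0,0,0]],
  ],
)

```text
clock: 9.25
tool_pos: [0.5499, -0.0498, 0.0463]
eef_rot: [0.713, 0.701, 0.0, 0.0]
contact_force: [-1.2, 0.5, -2.8]
opening: 0.569
finger_force: 24.8
```

Call:
step_arm(
  increments=[
    [[0,0,-0.1],[0,0,0]],
    [[0,0,0],[0,0,0]],
    [[0,0,0],[0,0,0]],
    [[0,0,0],[0,0,0]],
    [[0,0,0],[0,0,0]],
    [[0,0,0],[0,0,0]],
    [[0,0,0],[0,0,0]],
    [[0,0,0],[0,0,0]],
    [[0,0,0],[0,0,0]],
    [[0,0,0],[0,0,0]],
  ],
)

```text
clock: 10.25
tool_pos: [0.55, -0.0498, 0.0461]
eef_rot: [0.713, 0.701, 0.0, 0.0]
contact_force: [-1.1, 0.7, 4.8]
opening: 0.565
finger_force: 24.8
```

Call:
step_arm(
  increments=[
    [[0,0,0],[0,0,0]],
    [[0,0,0],[0,0,0]],
    [[0,0,0],[0,0,0]],
    [[0,0,0],[0,0,0]],
    [[0,0,0],[0,0,0]],
    [[0,0,0.5],[0,0,0]],
    [[0,0,1.3],[0,0,0]],
    [[0,0,1.3],[0,0,0]],
    [[0,0,1.4],[0,0,0]],
    [[0,0,1.5],[0,0,0]],
  ],
  fingers=1,
)

```text
clock: 11.25
tool_pos: [0.5502, -0.0498, 0.107]
eef_rot: [0.713, 0.701, 0.0, 0.0]
contact_force: [-1.0, -0.2, 0.2]
opening: 0.998
finger_force: 0.0
```

Call:
step_arm(
  increments=[
    [[0,0,0],[0,0,7.5]],
    [[0,0,0],[0,0,7.5]],
    [[0,0,0],[0,0,7.5]],
    [[0,0,0],[0,0,7.5]],
    [[0,0,0],[0,0,7.5]],
    [[0,0,0],[0,0,7.5]],
    [[0,0,0],[0,0,7.5]],
    [[0,0,0],[0,0,7.5]],
    [[0,0,0],[0,0,7.5]],
    [[0,0,0],[0,0,7.5]],
  ],
)

```text
clock: 12.25
tool_pos: [0.5504, -0.0504, 0.1066]
eef_rot: [0.137, 0.991, -0.001, 0.001]
contact_force: [0.1, 0.4, 1.5]
opening: 1.004
finger_force: 0.0
```

Call:
step_arm(
  increments=[
    [[0,0,0],[0,0,7.5]],
    [[0,0,0],[0,0,7.5]],
    [[0,0,0],[0,0,0]],
    [[0,0,0],[0,0,0]],
    [[0,0,0],[0,0,0]],
    [[0,0,0],[0,0,0]],
    [[0,0,0],[0,0,0]],
    [[0,0,0],[0,0,0]],
    [[0,0,0],[0,0,0]],
    [[0,0,0],[0,0,0]],
  ],
)

```text
clock: 13.25
tool_pos: [0.5499, -0.0498, 0.1052]
eef_rot: [0.009, 1.0, 0.0, -0.0]
contact_force: [1.0, -1.2, 0.0]
opening: 1.0
finger_force: 0.0
```

```bash
python3 - <<'E'
from h import *
st()
p,d,c=snap("scene"); save("pics/s3.png",p)
P=ondepth(c,np.c_[[v.ravel() for v in np.mgrid[0:480,0:640][::-1]]].T,d).reshape(480,640,3)
hsv=cv2.cvtColor(p,cv2.COLOR_RGB2HSV)
m=(hsv[...,0]<12)&(hsv[...,1]>150)&(P[...,0]>.45)&(P[...,0]<.65)&(abs(P[...,1]+.05)<.08)
Q=P[m];print(len(Q),np.round(np.percentile(Q,[1,50,99],axis=0)*1000))
E
```

```text
t 13.25 tcp [54.99 -4.98 10.52] tooly deg 88.97 z [-0.  0. -1.] F [ 1.  -1.2  0. ] op 1.0 ff 0.0 q [ 0.2   0.76 -0.32  1.88  0.42  0.57  1.15]
917 [[540. -79.   5.]
 [575. -50.  54.]
 [578. -18.  91.]]
```

View pics/s3.png

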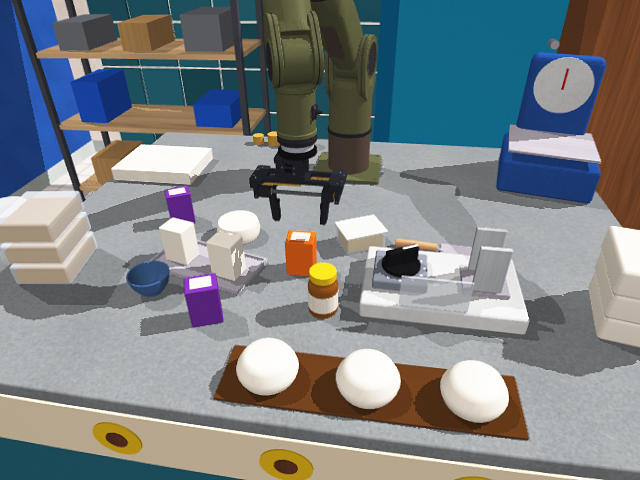

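The brick stands upright on the counter at (300,253), and the open gripper is above it, turned 90°. I'm gripping its y faces.

Call:
step_arm(
  increments=[
    [[0,0,-1],[0,0,0]],
    [[0,0,-1.5],[0,0,0]],
    [[0,0,-1.5],[0,0,0]],
    [[0,0,-1],[0,0,0]],
    [[0,0,-0.8],[0,0,0]],
    [[0,0,0],[0,0,0]],
    [[0,0,0],[0,0,0]],
    [[0,0,0],[0,0,0]],
    [[0,0,0],[0,0,0]],
    [[0,0,0],[0,0,0]],
  ],
)

```text
clock: 14.3
tool_pos: [0.5502, -0.0498, 0.0477]
eef_rot: [0.009, 1.0, 0.0, 0.0]
contact_force: [0.2, -0.7, -0.2]
opening: 1.001
finger_force: 0.0
```

Call:
step_arm(
  increments=[
    [[0,0,0],[0,0,0]],
    [[0,0,0],[0,0,0]],
    [[0,0,0],[0,0,0]],
    [[0,0,0],[0,0,0]],
    [[0,0,0],[0,0,0]],
    [[0,0,0],[0,0,0]],
    [[0,0,0],[0,0,0]],
    [[0,0,0],[0,0,0]],
    [[0,0,0],[0,0,0]],
    [[0,0,0],[0,0,0]],
  ],
  fingers=0,
)

```text
clock: 15.3
tool_pos: [0.5499, -0.0499, 0.0473]
eef_rot: [0.009, 1.0, -0.0, -0.0]
contact_force: [0.1, -1.5, 0.9]
opening: 0.707
finger_force: 24.8
```

Call:
step_arm(
  increments=[
    [[0,0,0.5],[0,0,0]],
    [[0,0,1.5],[0,0,0]],
    [[0,0,2],[0,0,0]],
    [[0,0,2],[0,0,0]],
    [[0,0,2],[0,0,0]],
    [[0,0,2],[0,0,0]],
    [[0,0,2],[0,0,0]],
    [[0,0,2],[0,0,0]],
    [[0,0,2],[0,0,0]],
    [[0,0,1],[0,0,0]],
  ],
)

```text
clock: 16.3
tool_pos: [0.5503, -0.0495, 0.2187]
eef_rot: [0.009, 1.0, 0.0, 0.001]
contact_force: [0.1, 0.6, -2.8]
opening: 0.705
finger_force: 24.8
```

Call:
step_arm(
  increments=[
    [[0.3,1.5,0],[0,0,0]],
    [[0.3,2.5,0],[0,0,0]],
    [[0.3,2.5,0],[0,0,0]],
    [[0.3,2.5,0],[0,0,0]],
    [[0.3,2.5,0],[0,0,0]],
    [[0.3,2.5,0],[0,0,0]],
    [[0.3,2.5,0],[0,0,0]],
    [[0.3,2.5,0],[0,0,0]],
    [[0.3,2.5,0],[0,0,0]],
    [[0.3,2.5,0],[0,0,0]],
  ],
)

```text
clock: 17.3
tool_pos: [0.5786, 0.1926, 0.2156]
eef_rot: [0.008, 1.0, -0.0, -0.001]
contact_force: [1.2, 0.0, -2.4]
opening: 0.704
finger_force: 24.8
```

Call:
step_arm(
  increments=[
    [[0.4,2.5,0],[0,0,0]],
    [[0.3,2.5,0],[0,0,0]],
    [[0.3,2.5,0],[0,0,0]],
    [[0.2,2.5,0],[0,0,0]],
    [[0.2,2.5,0],[0,0,0]],
    [[0,1.5,0],[0,0,0]],
    [[0,0.5,0],[0,0,0]],
    [[0,0,0],[0,0,0]],
    [[0,0,0],[0,0,0]],
    [[0,0,0],[0,0,0]],
  ],
)

```text
clock: 18.3
tool_pos: [0.5945, 0.3333, 0.2172]
eef_rot: [0.01, 1.0, -0.001, 0.0]
contact_force: [0.2, -0.3, -3.2]
opening: 0.701
finger_force: 24.8
```

```bash
python3 - <<'E'
from h import *
st()
p,d,c=snap("scene")
v,u=np.mgrid[0:480,0:640]
P=ondepth(c,np.c_[u.ravel(),v.ravel()],d).reshape(480,640,3)
hsv=cv2.cvtColor(p,cv2.COLOR_RGB2HSV)
m=(hsv[...,0]<12)&(hsv[...,1]>150)&(P[...,2]>.15)&(P[...,1]>.2)
Q=P[m];print(len(Q),np.round(np.percentile(Q,[1,50,99],axis=0)*1000))
f=(abs(P[...,2]-.10)<.04)&(P[...,1]>.315)&(P[...,1]<.36)&(P[...,0]>.6)&(P[...,0]<.67)&~m
print("far fence outer face",np.round(np.percentile(P[f],[5,50,95],axis=0)*1000))
pt,dt,ct=snap("top"); 
a=cv2.resize(p[150:350,340:560],None,fx=2,fy=2); b=cv2.resize(pt[140:300,90:280],None,fx=2,fy=2)
o=np.zeros((400,830,3),np.uint8); o[:a.shape[0],:a.shape[1]]=a; o[:b.shape[0],450:450+b.shape[1]]=b; save("pics/m1.png",o[:,:800])
E
```

```text
t 18.3 tcp [59.45 33.33 21.72] tooly deg 88.85 z [ 0.    -0.001 -1.   ] F [ 0.2 -0.3 -3.2] op 0.701 ff 24.8 q [-0.4   0.78 -0.37  1.36  0.29  1.05  0.74]
4369 [[-981.  302.  160.]
 [-670.  900.  256.]
 [ 622. 1081.  436.]]
far fence outer face [[630. 317.  64.]
 [632. 337. 102.]
 [634. 358. 136.]]
```

View pics/m1.png

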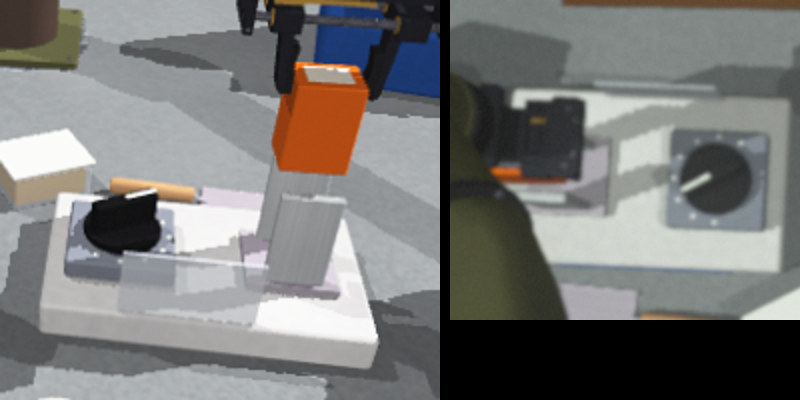

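The brick hangs upright above the fences; its far face is at about (320,120) in the left crop. The scene view puts the far fence's outer face at x 632, so the cradle centre is about 593, against 594 from the top view. I'll measure the brick's face in the same view.

```bash
python3 - <<'E'
from h import *
p,d,c=snap("scene")
v,u=np.mgrid[0:480,0:640]
P=ondepth(c,np.c_[u.ravel(),v.ravel()],d).reshape(480,640,3)
hsv=cv2.cvtColor(p,cv2.COLOR_RGB2HSV)
m=(hsv[...,0]<12)&(hsv[...,1]>150)&(P[...,2]>.172)&(P[...,2]<.255)&(P[...,1]>.29)&(P[...,1]<.38)&(P[...,0]>.5)
Q=P[m];print(len(Q),np.round(np.percentile(Q,[1,50,99],axis=0)*1000))
A=np.c_[Q[:,1],Q[:,2],np.ones(len(Q))];g=abs(Q[:,0]-np.median(Q[:,0]))<.006
print(np.linalg.lstsq(A[g],Q[g,0],rcond=None)[0])
f=(abs(P[...,2]-.10)<.045)&(P[...,1]>.29)&(P[...,1]<.38)&(P[...,0]>.62)&(P[...,0]<.645)
Q=P[f];A=np.c_[Q[:,1],Q[:,2],np.ones(len(Q))];print(len(Q),np.linalg.lstsq(A,Q[:,0],rcond=None)[0],np.round(np.percentile(Q,[1,50,99],axis=0)*1000))
E
```

```text
1588 [[579. 303. 175.]
 [619. 329. 215.]
 [622. 364. 254.]]
[-0.00149801 -0.00354892  0.62058611]
1221 [0.01870835 0.01215741 0.62438516] [[627. 309.  56.]
 [632. 338. 103.]
 [635. 367. 144.]]
```

Call:
step_arm(
  increments=[
    [[-0.1,0.25,0],[0,0,0]],
    [[0,0,-1],[0,0,0]],
    [[0,0,-1],[0,0,0]],
    [[0,0,-1],[0,0,0]],
    [[0,0,-1],[0,0,0]],
    [[0,0,-1],[0,0,0]],
    [[0,0,0],[0,0,0]],
    [[0,0,0],[0,0,0]],
    [[0,0,0],[0,0,0]],
    [[0,0,0],[0,0,0]],
  ],
)

```text
clock: 19.45
tool_pos: [0.5933, 0.338, 0.1679]
eef_rot: [0.009, 1.0, 0.0, 0.001]
contact_force: [0.4, -0.0, -2.1]
opening: 0.704
finger_force: 24.8
```

Call:
step_arm(
  increments=[
    [[0,0,-1],[0,0,0]],
    [[0,0,-1],[0,0,0]],
    [[0,0,-1],[0,0,0]],
    [[0,0,-1],[0,0,0]],
    [[0,0,-1],[0,0,0]],
    [[0,0,-0.7],[0,0,0]],
    [[0,0,-0.4],[0,0,0]],
    [[0,0,-0.2],[0,0,0]],
    [[0,0,0],[0,0,0]],
    [[0,0,0],[0,0,0]],
  ],
)

```text
clock: 20.45
tool_pos: [0.5932, 0.338, 0.1047]
eef_rot: [0.009, 1.0, 0.0, 0.0]
contact_force: [0.0, 0.4, -2.6]
opening: 0.701
finger_force: 24.8
```

Call:
step_arm(
  increments=[
    [[0,-0.1,-0.2],[0,0,0]],
    [[0,0,-0.1],[0,0,0]],
    [[0,0,-0.1],[0,0,0]],
    [[0,0,-0.1],[0,0,0]],
    [[0,0,-0.1],[0,0,0]],
    [[0,0,-0.05],[0,0,0]],
    [[0,0,-0.05],[0,0,0]],
    [[0,0,0],[0,0,0]],
    [[0,0,0],[0,0,0]],
    [[0,0,0],[0,0,0]],
  ],
)

```text
clock: 21.45
tool_pos: [0.593, 0.3367, 0.0974]
eef_rot: [0.009, 1.0, 0.0, 0.0]
contact_force: [0.2, 0.1, -2.1]
opening: 0.705
finger_force: 24.8
```

Call:
step_arm(
  increments=[
    [[0,0,-0.1],[0,0,0]],
    [[0,0,0],[0,0,0]],
    [[0,0,0],[0,0,0]],
    [[0,0,0],[0,0,0]],
    [[0,0,0],[0,0,0]],
    [[0,0,0],[0,0,0]],
    [[0,0,0],[0,0,0]],
    [[0,0,0],[0,0,0]],
    [[0,0,0],[0,0,0]],
    [[0,0,0],[0,0,0]],
  ],
)

```text
clock: 22.45
tool_pos: [0.5932, 0.3367, 0.0973]
eef_rot: [0.009, 1.0, 0.0, 0.0]
contact_force: [-1.5, -2.8, 5.5]
opening: 0.705
finger_force: 24.9
```

Call:
step_arm(
  increments=[
    [[0,0,0],[0,0,0]],
    [[0,0,0],[0,0,0]],
    [[0,0,0],[0,0,0]],
    [[0,0,0],[0,0,0]],
    [[0,0,0],[0,0,0]],
    [[0,0,0.5],[0,0,0]],
    [[0,0,1],[0,0,0]],
    [[0,0,1.5],[0,0,0]],
    [[0,0,2],[0,0,0]],
    [[0,0,2],[0,0,0]],
  ],
  fingers=1,
)

```text
clock: 23.45
tool_pos: [0.5932, 0.337, 0.1684]
eef_rot: [0.009, 1.0, 0.0, 0.0]
contact_force: [0.5, 0.4, -0.7]
opening: 1.003
finger_force: 0.0
```

Call:
step_arm(
  increments=[
    [[0,0,2],[0,0,0]],
    [[0,0,1],[0,0,0]],
    [[0,-2,0],[0,0,-6]],
    [[0,-2.5,0],[0,0,-6]],
    [[0,-2.5,0],[0,0,-6]],
    [[0,-2.5,0],[0,0,-6]],
    [[0,-2.5,0],[0,0,-6]],
    [[0,-2.5,0],[0,0,-6]],
    [[0,-1.5,0],[0,0,-6]],
    [[0,-1,0],[0,0,-6]],
  ],
)

```text
clock: 24.45
tool_pos: [0.5931, 0.1647, 0.1968]
eef_rot: [0.418, 0.909, -0.0, 0.0]
contact_force: [-0.3, 1.5, 0.2]
opening: 1.001
finger_force: 0.0
```

```bash
python3 - <<'E'
from h import *
st()
p,d,c=snap("scene")
pt,dt,ct=snap("top"); 
a=cv2.resize(p[150:350,340:560],None,fx=2,fy=2); b=cv2.resize(pt[140:300,90:265],None,fx=2,fy=2)
o=np.zeros((400,800,3),np.uint8); o[:a.shape[0],:a.shape[1]]=a; o[:b.shape[0],450:450+b.shape[1]]=b; save("pics/m2.png",o)
v,u=np.mgrid[0:480,0:640]
P=ondepth(c,np.c_[u.ravel(),v.ravel()],d).reshape(480,640,3)
hsv=cv2.cvtColor(p,cv2.COLOR_RGB2HSV)
m=(hsv[...,0]<15)&(hsv[...,1]>120)&(P[...,1]>.28)&(P[...,1]<.39)&(P[...,0]>.5)&(P[...,2]<.2)
Q=P[m];print(len(Q),np.round(np.percentile(Q,[1,50,99],axis=0)*1000))
E
```

```text
t 24.45 tcp [59.31 16.47 19.68] tooly deg 40.61 z [ 0.    -0.001 -1.   ] F [-0.3  1.5  0.2] op 1.001 ff 0.0 q [-0.26  0.69 -0.15  1.61  0.13  0.84  0.25]
1903 [[573. 282.   4.]
 [888. 340.   8.]
 [921. 369. 141.]]
```

View pics/m2.png

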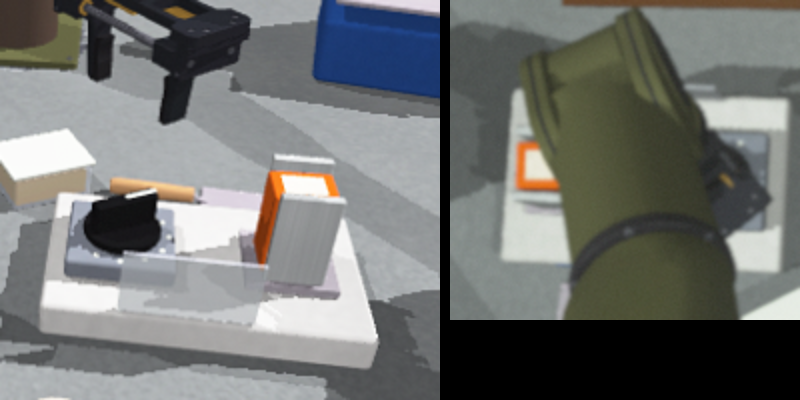

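The brick stands in the cradle between the fences at (300,225) in the left crop, with its top just below theirs. The gripper is clear of it. Next comes the dial.

Call:
step_arm(
  increments=[
    [[-0.2,0.1,-1],[0,0,-6]],
    [[0,0,-2],[0,0,-6]],
    [[0,0,-2],[0,0,0]],
    [[0,0,-2],[0,0,0]],
    [[0,0,-2],[0,0,0]],
    [[0,0,-1.5],[0,0,0]],
    [[0,0,-0.8],[0,0,0]],
    [[0,0,-0.4],[0,0,0]],
    [[0,0,0],[0,0,0]],
    [[0,0,0],[0,0,0]],
  ],
)

```text
clock: 25.55
tool_pos: [0.5915, 0.168, 0.08]
eef_rot: [0.508, 0.862, 0.001, 0.0]
contact_force: [0.5, 0.0, 0.2]
opening: 0.999
finger_force: 0.0
```

Call:
step_arm(
  increments=[
    [[0,0,0],[0,0,0]],
    [[0,0,0],[0,0,0]],
    [[0,0,0],[0,0,0]],
    [[0,0,0],[0,0,0]],
    [[0,0,0],[0,0,0]],
    [[0,0,0],[0,0,0]],
    [[0,0,0],[0,0,0]],
    [[0,0,0],[0,0,0]],
    [[0,0,0],[0,0,0]],
    [[0,0,0],[0,0,0]],
  ],
  fingers=0,
  grip_force=25,
)

```text
clock: 26.55
tool_pos: [0.59, 0.1672, 0.0792]
eef_rot: [0.508, 0.861, -0.001, -0.001]
contact_force: [-2.7, -1.6, 2.0]
opening: 0.167
finger_force: 25.0
```

```bash
python3 -c "
from h import *
st();print(r.get_state()['moment'])"
```

```text
t 26.55 tcp [59.   16.72  7.92] tooly deg 28.96 z [-0.002 -0.001 -1.   ] F [-2.7 -1.6  2. ] op 0.167 ff 25.0 q [-0.31  0.85 -0.07  1.71  0.1   0.59  0.06]
[-0.29893843  0.51471903  0.0442863 ]
```

Call:
step_arm(
  increments=[
    [[0,0,0],[0,0,-5]],
    [[0,0,0],[0,0,-5]],
    [[0,0,0],[0,0,-5]],
    [[0,0,0],[0,0,-5]],
    [[0,0,0],[0,0,-5]],
    [[0,0,0],[0,0,-5]],
    [[0,0,0],[0,0,-5]],
    [[0,0,0],[0,0,-5]],
    [[0,0,0],[0,0,-5]],
    [[0,0,0],[0,0,-5]],
  ],
)

```text
clock: 27.55
tool_pos: [0.5891, 0.1672, 0.0791]
eef_rot: [0.825, 0.565, -0.002, -0.001]
contact_force: [-4.1, -0.8, 3.3]
opening: 0.167
finger_force: 25.0
```

Call:
step_arm(
  increments=[
    [[0,0,0],[0,0,-5]],
    [[0,0,0],[0,0,-5]],
    [[0,0,0],[0,0,-5]],
    [[0,0,0],[0,0,-5]],
    [[0,0,0],[0,0,-5]],
    [[0,0,0],[0,0,-5]],
    [[0,0,0],[0,0,-5]],
    [[0,0,0],[0,0,-5]],
    [[0,0,0],[0,0,-5]],
    [[0,0,0],[0,0,-5]],
  ],
)

```text
clock: 28.55
tool_pos: [0.5885, 0.1678, 0.0791]
eef_rot: [0.986, 0.164, -0.002, -0.0]
contact_force: [-5.1, -1.2, 4.9]
opening: 0.168
finger_force: 25.3
```

Call:
step_arm(
  increments=[
    [[0,0,0],[0,0,-5]],
    [[0,0,0],[0,0,-5]],
    [[0,0,0],[0,0,-5]],
    [[0,0,0],[0,0,-5]],
    [[0,0,0],[0,0,0]],
    [[0,0,0],[0,0,0]],
    [[0,0,0],[0,0,0]],
    [[0,0,0],[0,0,0]],
    [[0,0,0],[0,0,0]],
    [[0,0,0],[0,0,0]],
  ],
)

```text
clock: 29.55
tool_pos: [0.5884, 0.1682, 0.0791]
eef_rot: [1.0, -0.009, -0.002, -0.0]
contact_force: [-4.8, -0.5, 4.5]
opening: 0.173
finger_force: 25.0
```

```bash
python3 -c "
from h import *
st();print(r.get_state()['moment'])"
```

```text
t 29.55 tcp [58.84 16.82  7.91] tooly deg -91.0 z [-0.005  0.001 -1.   ] F [-4.8 -0.5  4.5] op 0.173 ff 25.0 q [-0.61  0.91  0.48  1.73 -0.63  0.67 -1.37]
[-0.00757984  1.28245806  0.01420137]
```

Turned by 120°. Release, retreat and move clear to look.

Call:
step_arm(
  increments=[
    [[0,0,0],[0,0,0]],
    [[0,0,0],[0,0,0]],
    [[0,0,0],[0,0,0]],
    [[0,0,0],[0,0,0]],
    [[0,0,0],[0,0,0]],
    [[0,0,0.5],[0,0,0]],
    [[0,0,1.5],[0,0,0]],
    [[0,0,2],[0,0,0]],
    [[0,0,3],[0,0,0]],
    [[0,0,3],[0,0,0]],
  ],
  fingers=1,
)

```text
clock: 30.55
tool_pos: [0.591, 0.1675, 0.1813]
eef_rot: [1.0, -0.009, 0.0, 0.0]
contact_force: [0.9, 0.8, 0.1]
opening: 0.994
finger_force: 0.0
```

Call:
step_arm(
  increments=[
    [[0,0,2],[0,0,4]],
    [[0,-2,1],[0,0,4]],
    [[-1,-4,0],[0,0,4]],
    [[-1,-4,0],[0,0,4]],
    [[-1,-4,0],[0,0,4]],
    [[-1,-4,0],[0,0,4]],
    [[-1,-4,0],[0,0,4]],
    [[-1,-4,0],[0,0,4]],
    [[0,-2,0],[0,0,4]],
    [[0,0,0],[0,0,4]],
  ],
)

```text
clock: 31.55
tool_pos: [0.5304, -0.1177, 0.211]
eef_rot: [0.944, 0.331, 0.0, 0.002]
contact_force: [-0.2, 0.1, -0.6]
opening: 1.001
finger_force: 0.0
```

```bash
python3 - <<'E'
from h import *
st()
p,d,c=snap("top"); a=cv2.resize(p[150:330,100:500],None,fx=2,fy=2); save("pics/f.png",a)
v,u=np.mgrid[0:480,0:640]
P=ondepth(c,np.c_[u.ravel(),v.ravel()],d).reshape(480,640,3);Z=P[...,2]
hsv=cv2.cvtColor(p,cv2.COLOR_RGB2HSV)
def rect(m,z,name,box):
    b=np.zeros_like(m);b[box[1]:box[3],box[0]:box[2]]=1;m=m&b
    vv,uu=np.nonzero(m);X=onz(c,np.c_[uu,vv],z)
    print(name,[np.round(q,1) for q in cv2.minAreaRect((X[:,:2]*1000).astype(np.float32))],np.round(X.mean(0)*1000))
rect((Z>.10)&(Z<.112),.107,"bar",(190,200,250,260))
rect((p.min(2)>150)&(Z>.09),.107,"pointer",(195,205,250,255))
om=((hsv[...,0]<15)&(hsv[...,1]>110)&(Z>.12)).astype(np.uint8)
rect(cv2.morphologyEx(om,cv2.MORPH_CLOSE,np.ones((15,15))).astype(bool),.14,"brick",(100,180,185,270))
rect((Z>.145)&(Z<.16),.15,"fences",(100,180,185,270))
E
```

```text
t 31.55 tcp [ 53.04 -11.77  21.1 ] tooly deg -51.3 z [ 0.002 -0.004 -1.   ] F [-0.2  0.1 -0.6] op 1.001 ff 0.0 q [-0.08  0.61  0.35  1.84 -0.29  0.75 -0.47]
bar [array([591.3, 165.9]), array([14.7, 69.2]), np.float64(88.5)] [590. 166. 107.]
pointer [array([587.7, 180.4]), array([32.9, 77.6]), np.float64(59.9)] [605. 168. 107.]
brick [array([593.5, 331.4]), array([48.3, 65.3]), np.float64(1.1)] [593. 329. 140.]
fences [array([594.4, 336.1]), array([77. , 59.7]), np.float64(1.0)] [594. 336. 150.]
```

View pics/f.png

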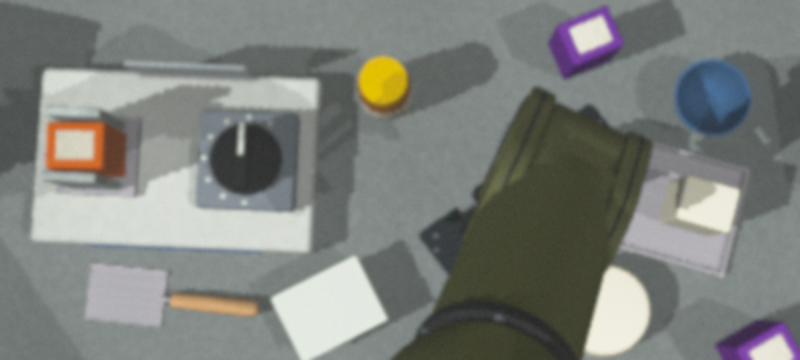

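The brick sits centred in the cradle at (75,147). The dial pointer stands at the top dot (241,140), four clicks on from its start, and nothing else has moved.

```bash
python3 -c "
from plant import r
print(r.finish_job())"
```

```text
the job is handed in; nothing more can be done
None
```

The orange brick stands upright in the middle of the cradle, set down gently. With it loaded, the dial was turned exactly four clicks clockwise, and the job was handed in at about 32 s with the gripper clear; the last picture showed nothing else moved, though the arm hid one white brick.

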